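# Draw the next sensor carrier from the magazine and load the reader

## Task

The black sensor carrier at the bottom of the magazine is due for testing: slide it out from under the stack towards the side its tongue sticks out, so that the blue ones drop flat onto the magazine's floor without being lifted or taken out. Then slide the black carrier tongue first, right side up, along the reader's rail and into the slot until it stops fully home, and let go. Leave the other things on the bench where they are.

Things in the scene. Friction and masses are not known exactly. Their poses are not given: they have to be found in the camera images.
- carrier: black rigid sensor carrier, about 90 g, bottom one of the stack. Flat body 95 (x) x 56 (y) x 14 (z) mm, and in line with it a tongue 30 mm wide, 14 mm thick, reaching 65 mm beyond the body's +x end. Brass strips on the tongue, green window on the body (top). Origin under the centre of the 95 mm body, z up, tongue along +x; centre of mass at x = +21 mm. At the start its +x is the magazine's -x
- carrier_tip (a point): middle of the end face of the black carrier's tongue: 112.5 mm along the carrier's x, 7 mm above its underside
- magazine: gravity-fed magazine fixed to the bench. Floor 97 (x) x 76 (y) mm, its top 14 mm above the bench; two clear side walls along x, 8 mm thick, 118 mm long, 60 mm apart inside, top 74 mm above the bench. Feet beside the walls, to 57 mm from the middle, 8 mm high with 12 mm screw heads. Origin on the bench under the floor's centre, z up. Slippery inside. Carriers start centred in it
- magazine_gate (a point): middle of the magazine's front (-x) opening, 59 mm from its origin, 14 mm above the bench. Orange lips at the wall ends cover 10 mm of the opening from each side; the front lips start 34 mm above the bench, so only the bottom carrier slides out, to -x; the rear lips block all bodies. Front to rear lips 106 mm. The black tongue juts out here, only the bench below it
- reader: white card reader fixed to the bench, origin on the bench under the middle of its slot mouth; carriers go in tongue first along its +x. Housing x 0 to 100 mm, 110 mm wide, 52 mm high. In front of it a flat dark rail 36 mm wide, its top 14 mm above the bench, runs from x = -115 mm into the slot; the carrier slides on the rail, its 56 mm body overhanging both sides
- reader_stop (a point): end stop inside the reader's slot, 48 mm past the mouth (reader x), 21 mm above the bench: the tongue's end face meets it when fully home, 17 mm of tongue then staying outside. Slot 36 mm wide, flared to about 50 mm at the mouth, ceiling 32 mm above the bench, floor level with the rail; no room for fingers beside the tongue in it
- waiting1: blue waiting carrier, directly on the black one. Same shape, size and mass as the black one (origin under its body's centre, tongue along its +x), but tongue to the magazine's rear (+x). Underside 28 mm above the bench at the start; must end flat in the magazine one carrier lower, at 14 mm
- waiting2: blue waiting carrier, second above the black one. Same shape, size and mass as the black one (origin under its body's centre, tongue along its +x), but tongue to the magazine's rear (+x). Underside 42 mm above the bench at the start; must end flat in the magazine one carrier lower, at 28 mm
- waiting3: blue waiting carrier, top of the stack. Same shape, size and mass as the black one (origin under its body's centre, tongue along its +x), but tongue to the magazine's rear (+x). Underside 56 mm above the bench at the start; must end flat in the magazine one carrier lower, at 42 mm
- amber_bottle: closed amber bottle, 60 mm diameter, 130 mm tall, origin under its centre; leave alone
- beaker: open glass beaker, 70 mm diameter, 85 mm tall, origin under its centre; leave alone
- dish: shallow open glass dish, 84 mm diameter, 16 mm tall, at the far middle of the bench, origin under its centre; leave alone
- tweezers: dark steel tweezers lying flat between magazine and reader (the bench on the robot side of them is clear), 140 mm long along their x, at most 25 mm wide, 8 mm high, origin under their centre; leave alone

How it is judged:
On the way:
1. the black carrier is drawn clear of the stack and the blue carriers have dropped flat, one place lower, in the magazine (horizontal distance between carrier and magazine above 0.09 m and z of waiting1 in the frame of magazine between 0.01 and 0.018 m and angle between each of waiting1, waiting2, waiting3's own z axis and vertical below 0.06 rad and horizontal distance between each of waiting1, waiting2, waiting3 and magazine below 0.01 m and z of waiting2 in the frame of magazine between 0.024 and 0.032 m and z of waiting3 in the frame of magazine between 0.038 and 0.046 m), for 0.2 s.
At the end, for the whole second after the job is handed in: Black carrier at rest, flat and right way up on the reader's rail, tongue tip 43 to 52 mm past the slot mouth, within 6 mm and 0.12 rad of its middle line. Blue carriers flat in the magazine (0.06 rad, 10 mm of its centre), each 14 mm lower than at the start, within 4 mm (x of carrier_tip in the frame of reader between 0.043 and 0.052 m and y of carrier_tip in the frame of reader between -0.006 and 0.006 m and z of carrier in the frame of reader between 0.01 and 0.018 m and angle between the x axis of carrier and the x axis of reader, either way round below 0.12 rad and angle between each of carrier, waiting1, waiting2, waiting3's own z axis and vertical below 0.06 rad and linear speed of carrier below 0.01 m/s and z of waiting1 in the frame of magazine between 0.01 and 0.018 m and horizontal distance between each of waiting1, waiting2, waiting3 and magazine below 0.01 m and z of waiting2 in the frame of magazine between 0.024 and 0.032 m and z of waiting3 in the frame of magazine between 0.038 and 0.046 m); the robot touches nothing.
It fails at once if a blue carrier is lifted more than 12 mm above its starting height or leaves the magazine (z of waiting1 in the frame of magazine above 0.04 m or z of waiting2 in the frame of magazine above 0.054 m or z of waiting3 in the frame of magazine above 0.068 m or horizontal distance between any of waiting1, waiting2, waiting3 and magazine above 0.04 m).
It fails at once if another thing on the bench is moved by more than 30 mm (distance of any of amber_bottle, beaker, dish, tweezers from where it was at the start of the episode above 0.03 m).
It also fails if it takes over 61 s, if anything falls off the work surface, if the arm or the gripper's body presses on something with over 40 N, if the wrist force passes 120 N, or if a joint passes its speed limit or range.

## Robot

A 6-joint arm with a two-finger parallel gripper is mounted at the origin on the work surface. World frame = base frame: x ahead of the robot, y to its left, z up, the work surface at z = 0. Lengths are in m, angles in rad, forces in N, time in s.
With the tool pointing down it reaches from about 0.3 to 0.85 m from the base axis. Payload 5.4 kg.
Tool frame: the origin (TCP) lies on the centre line of the jaws, within the pads' length; the fingertips stand 14 mm ahead of it and the grasp point (between the pads) lies 5 mm behind it; z points along the fingers, y is the direction in which the jaws open and shut (so a half turn about z gives the same grasp; the last joint's range is limited). The gripper opens to 85 mm and grips with 20 to 120 N. Pads are 22 mm wide; open, the fingers measure 114 mm over their backs; the gripper's body (76 mm by 85 mm) begins 54 mm behind the grasp point. The pads swing forward as they close: fully open they stand 13 mm farther back than shut.
Start: joints at [-0.21, 0.158, 1.597, -0, 1.386, -0.21], TCP at [0.575, -0, 0.245] pointing down, gripper open.
Joint ranges: [-2.91, 2.91], [-0.94, 2.29], [0.18, 2.7], [-1.29, 4.43], [0.17, 2.64], [-3, 3]. Speed limits (rad/s): [2.57, 2.57, 3.14, 3.14, 3.14, 3.14].

## Interface

Orientations are given as a 3x3 rotation matrix whose columns are the frame's x, y, z axes.
In Python, from workcell import manip gives the robot as it stands. The module is installed in compiled form; this text tells all that it offers.
- The arm moves only by the tool apply_moves, never from a script. Its argument "increments" is one flat list of numbers, 6 for each row, row after row: the shift along the tool's x, y, z in mm, then the turn, a rotation vector about the tool's x, y, z in rad. In form: [dx, dy, dz, ax, ay, az, dx, dy, dz, ax, ay, az, ...]. A call has 1 to 12 rows; each row is the pose to reach, as a shift and turn from the pose commanded when the call began, along the tool's axes at that moment; what a row does not reach only later rows make up. A row lasts 1/10 s, in which the tool goes at most 50 mm and 8.59 degrees, less where a joint would pass 70% of its speed; a pose out of reach is approached as far as the arm can. A call with a gripper value outside its range is refused whole. "jaw" is the finger opening in mm, from 0 to 85.4, set as the call begins (left out, the last holds). The fingers move at their own pace and stop on an object; the grip force is fixed at half the most. Time passes only in rows, so rows that repeat a pose let the fingers close. It gives the time, the measured TCP pose, the force and the opening at its end, in the units of the state.
- manip.read_state(): the state, without advancing time (a new reading comes with each control period).
- manip.get_image(name): name is "scene" or "side" or "wrist"; returns a dict with "img" (400x640x3 uint8, red, green, blue), "K" (3x3 intrinsics, pixels), "pose" (4x4, takes a point from camera to world coordinates). Camera axes: x right, y up, looking along -z (the intrinsics and any distortion apply to the point x, -y, -z); pixel columns grow to the right and rows downward; lengths in m; the calibration is good to about 2 mm. A picture is of the moment at which its call begins. There is no depth.
- manip.sign_off(): hands the job in, once; it reports no verdict.
The state is a dict: "clock": time; "q": joint angles; "joint_velocities": joint speeds; "joint_efforts": joint torques, N m; "eef_pos": TCP position; "ee_rot": TCP orientation; "contact_force": force on the tool from outside, world axes, zero at the start; "wrist_torque": the same for the moment, N m; "width": finger opening in m.
Only numpy, scipy, OpenCV 4.12 (cv2) and the standard library are available. Lean on these libraries where they do the work, as an engineer would, in place of code of your own. Each camera call takes 0.05 s, during which the arm holds its last target.

## Working session

There is one attempt and no reset: what is moved stays moved. The work goes in short steps, Python scripts to look and compute and a tool call to move; the robot and the scene stay as the last step left them, time stands still between calls to the robot, and variables do not carry over. Pictures are saved under pics/ and viewed, and the job is handed in when it is done.

Besides the shell and the picture viewer there is one more tool, called after "Emit:" as name(argument=value, ...) on one line, values as JSON. apply_moves: Moves the arm, as the interface text tells. Its arguments: {"type":"object","properties":{"increments":{"type":"array"},"jaw":{"type":"number"}},"required":["increments"]}

```bash
mkdir -p pics; python3 - <<'E'
from workcell import manip
import cv2,numpy as np
s=manip.read_state()
for k in s: print(k,np.round(s[k],4).tolist())
for n in ["scene","side","wrist"]:
    d=manip.get_image(n); cv2.imwrite(f"pics/{n}0.png",d["img"][:,:,::-1])
    np.savez(f"{n}0.npz",**d)
    print(n,np.round(d["K"],2).tolist(),np.round(d["pose"],4).tolist(),[k for k in d])
E
```

```text
clock 0.0
q [-0.2101, 0.159, 1.5982, 0.0, 1.3862, -0.2101]
joint_velocities [-0.0012, 0.0006, 0.0004, 0.0005, -0.001, 0.0007]
joint_efforts [0.0002, -39.6007, -33.1427, -0.0002, 0.0084, -0.0]
eef_pos [0.5744, 0.0001, 0.2443]
ee_rot [[0.0, 1.0, -0.0018], [1.0, -0.0, 0.0004], [0.0004, -0.0018, -1.0]]
contact_force [-0.4025, 0.213, -0.3069]
wrist_torque [0.0032, -0.0181, 0.0257]
width 0.0852
scene [[520.44, 0.0, 325.82], [0.0, 520.44, 201.06], [0.0, 0.0, 1.0]] [[-0.3134, -0.5973, 0.7383, 1.8686], [0.9496, -0.1937, 0.2464, 0.4179], [-0.0042, 0.7783, 0.6279, 1.1465], [0.0, 0.0, 0.0, 1.0]] ['img', 'K', 'pose']
side [[419.15, 0.0, 322.69], [0.0, 419.15, 196.62], [0.0, 0.0, 1.0]] [[-0.9696, 0.132, -0.2062, 0.3487], [-0.2448, -0.5389, 0.806, 1.0396], [-0.0048, 0.832, 0.5548, 0.794], [0.0, 0.0, 0.0, 1.0]] ['img', 'K', 'pose']
wrist [[340.51, 0.0, 317.83], [0.0, 340.51, 201.78], [0.0, 0.0, 1.0]] [[1.0, -0.0014, 0.0021, 0.5741], [0.0007, 0.9459, 0.3244, 0.085], [-0.0025, -0.3243, 0.9459, 0.3735], [0.0, 0.0, 0.0, 1.0]] ['img', 'K', 'pose']
```

View pics/scene0.png

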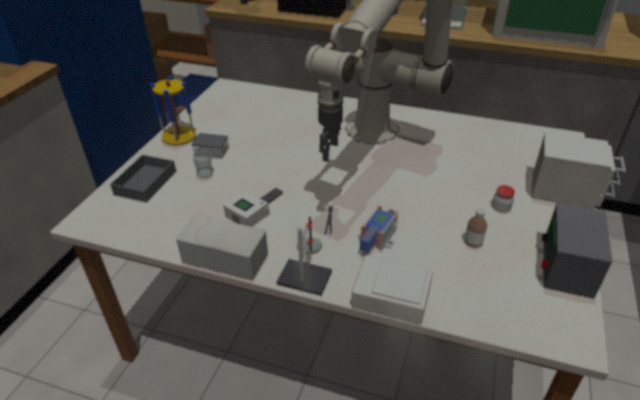

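View pics/side0.png

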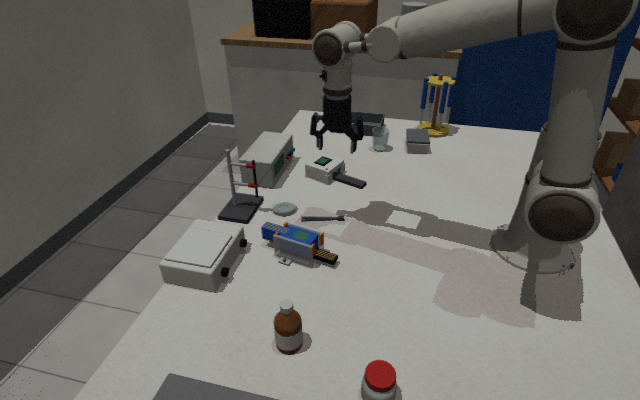

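View pics/wrist0.png

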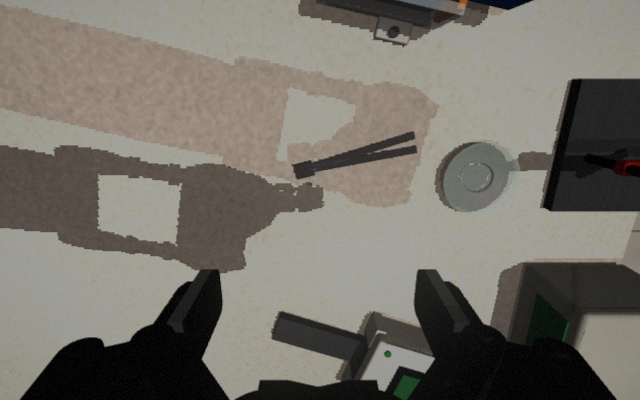

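```bash
cat > h.py <<'E'
from workcell import manip
import cv2,numpy as np
def load(f): 
    d=np.load(f); return {k:d[k] for k in d}
def proj(d,P):
    P=np.atleast_2d(P).astype(float); T=np.linalg.inv(d["pose"]); c=P@T[:3,:3].T+T[:3,3]
    c=c*[1,-1,-1]; u=c@d["K"].T; return u[:,:2]/u[:,2:]
def ray(d,px,z):
    r=np.linalg.inv(d["K"])@[px[0],px[1],1.0]; r=d["pose"][:3,:3]@(r*[1,-1,-1]); o=d["pose"][:3,3]
    return o+r*(z-o[2])/r[2]
def crop(img,x0,y0,w,h,s,f):
    cv2.imwrite(f,cv2.resize(img[y0:y0+h,x0:x0+w,::-1],None,fx=s,fy=s,interpolation=cv2.INTER_CUBIC))
def pose2(x,y,th): 
    c,s=np.cos(th),np.sin(th)
    return lambda p: np.array([[x+c*a-s*b,y+s*a+c*b,z] for a,b,z in p])
E
python3 - <<'E'
from h import *
s=load("side0.npz");c=load("scene0.npz")
crop(s["img"],255,210,100,70,8,"pics/a1.png")
crop(c["img"],350,195,60,70,8,"pics/a2.png")
crop(s["img"],290,145,90,60,8,"pics/a3.png")
for px in [(336,260),(315,262)]: print(ray(s,px,0.02))
for px in [(362,183),(335,175)]: print(ray(s,px,0.014))
E
```

```text
[0.52550796 0.2069312  0.02      ]
[0.57876216 0.2282472  0.02      ]
[ 0.52532549 -0.21047225  0.014     ]
[ 0.62989187 -0.2416358   0.014     ]
```

View pics/a1.png

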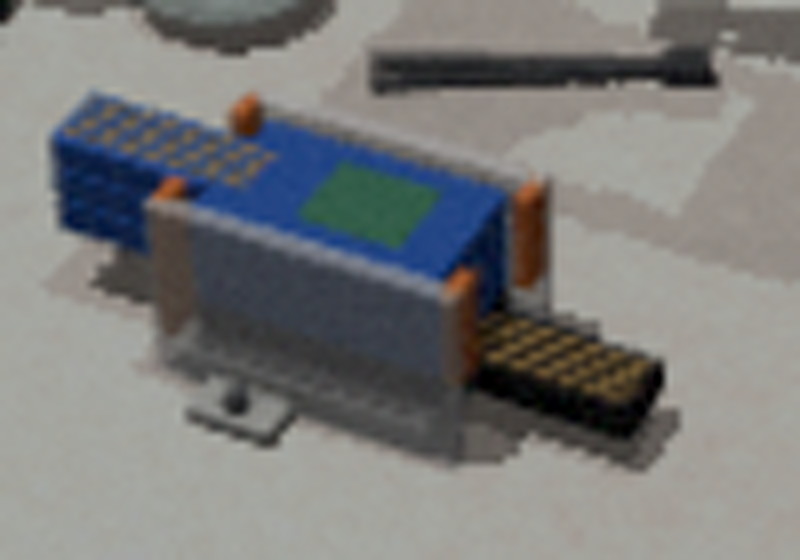

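View pics/a3.png

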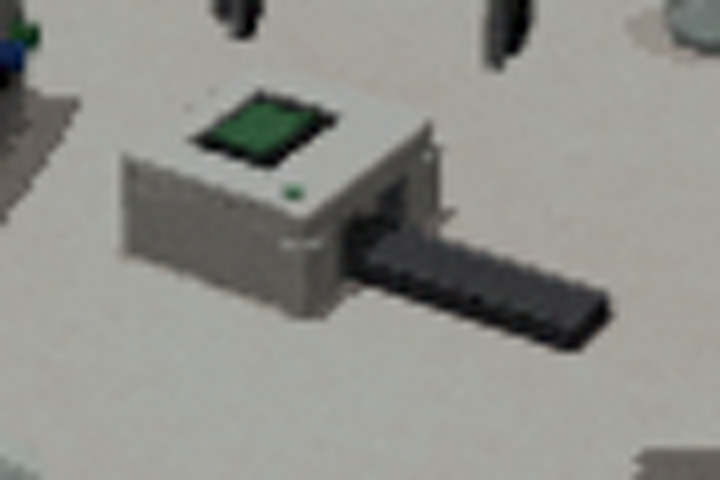

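Emit:
apply_moves(increments=[-50,0,0,0,0,0,-100,0,0,0,0,0,-150,0,0,0,0,0,-170,0,0,0,0,0,-170,0,0,0,0,0,-170,0,0,0,0,0,-170,0,0,0,0,0])

```text
clock: 0.85
eef_pos: [0.575, -0.1687, 0.2451]
ee_rot: [[-0.001, 1.0, -0.0], [1.0, 0.001, 0.001], [0.001, -0.0, -1.0]]
contact_force: [0.1, -0.9, 0.0]
width: 0.0851
```

```bash
python3 - <<'E'
from h import *
d=manip.get_image("wrist"); np.savez("w1.npz",**d)
cv2.imwrite("pics/w1.png",d["img"][:,:,::-1]); print(d["pose"].round(4).tolist(), manip.read_state()["clock"])
E
```

```text
[[1.0, -0.0022, 0.0005, 0.5743], [0.002, 0.946, 0.3241, -0.0839], [-0.0012, -0.3241, 0.946, 0.3742], [0.0, 0.0, 0.0, 1.0]] 0.9
```

View pics/w1.png

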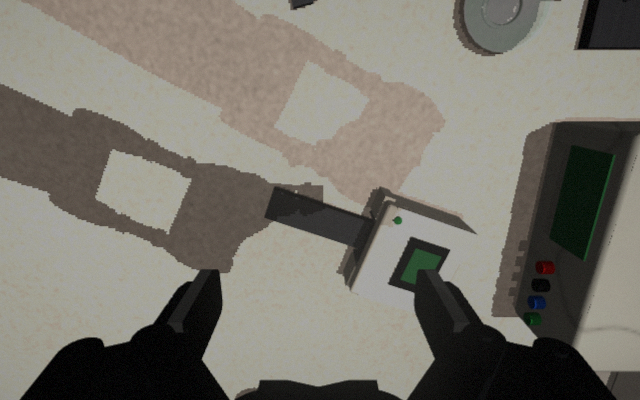

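Emit:
apply_moves(increments=[50,0,0,0,0,0,100,0,0,0,0,0,150,0,0,0,0,0,200,0,0,0,0,0,250,-20,0,0,0,0,300,-40,0,0,0,0,350,-60,0,0,0,0,370,-80,0,0,0,0,370,-80,0,0,0,0,370,-80,0,0,0,0,370,-80,0,0,0,0])

```text
clock: 2.0
eef_pos: [0.4953, 0.1997, 0.2454]
ee_rot: [[0.0, 1.0, 0.001], [1.0, -0.0, -0.0], [-0.0, 0.001, -1.0]]
contact_force: [-0.4, -1.1, 0.2]
width: 0.0859
```

```bash
python3 - <<'E'
from h import *
d=manip.get_image("wrist"); np.savez("w2.npz",**d)
cv2.imwrite("pics/w2.png",d["img"][:,:,::-1]); print(d["pose"].round(4).tolist(), manip.read_state()["clock"])
E
```

```text
[[1.0, -0.0007, 0.0, 0.4946], [0.0007, 0.9457, 0.325, 0.2846], [-0.0002, -0.325, 0.9457, 0.3745], [0.0, 0.0, 0.0, 1.0]] 2.05
```

View pics/w2.png

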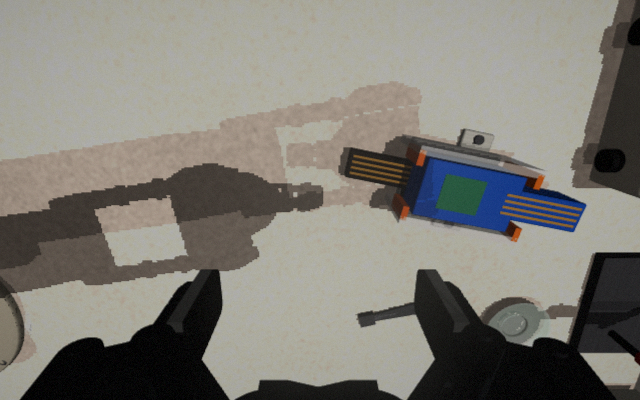

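```bash
python3 - <<'E'
from h import *
a=load("w1.npz");b=load("w2.npz")
crop(a["img"],255,170,230,150,3.4,"pics/b1.png")
crop(b["img"],335,120,160,110,5,"pics/b2.png")
E
```

```text
(no output)
```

View pics/b1.png

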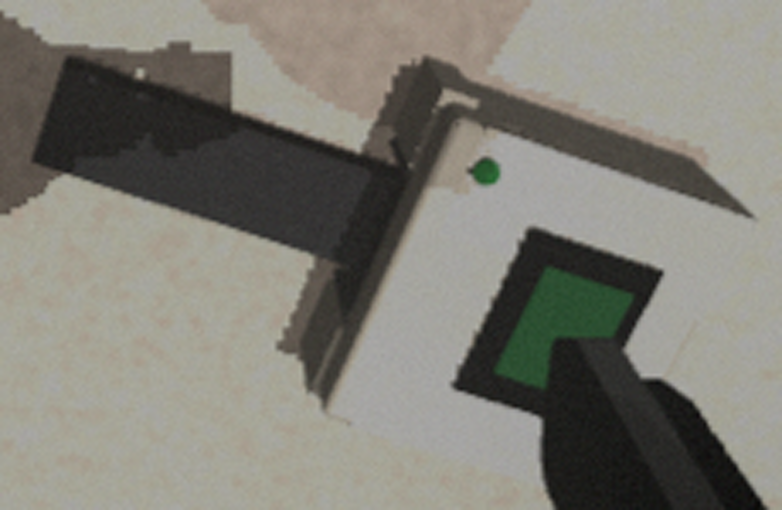

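View pics/b2.png

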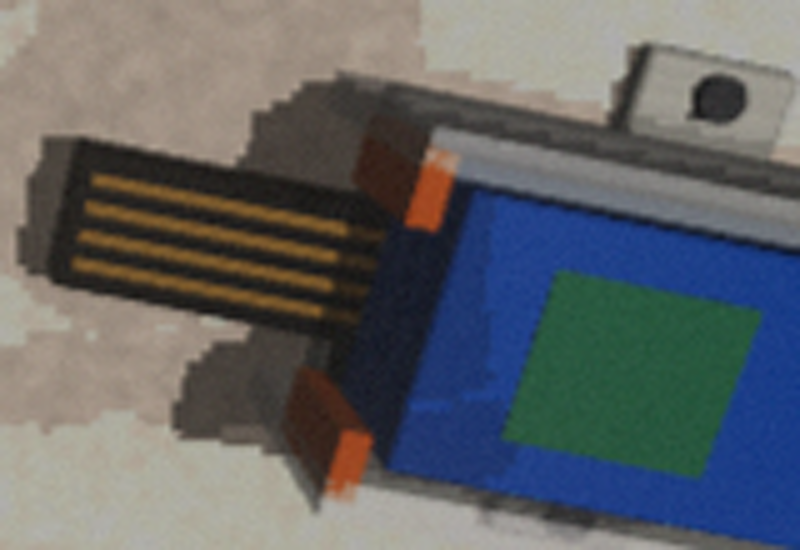

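```bash
cat > fit.py <<'E'
from h import *
from scipy.optimize import least_squares
def fit(d,loc,px,x0):
    f=lambda v:(proj(d,pose2(*v)(loc))-px).ravel()
    r=least_squares(f,x0); return r.x,f(r.x).reshape(-1,2)
def draw(d,f,edges,v,c,s=1):
    return 
E
python3 - <<'E'
from fit import *
a=load("w1.npz");b=load("w2.npz")
px=np.array([[33,160],[457,118],[330,408]])/3.4+[255,170]
v,r=fit(a,[(-.115,-.018,.014),(0,.055,.052),(0,-.055,.052)],px,[.63,-.24,-.3]); print("reader",v.round(4),r.round(1).tolist())
for P in px: pass
print([ray(a,p,z).round(4).tolist() for p,z in zip(px,[.014,.052,.052])])
px=np.array([[80,140],[50,282],[478,190],[387,470]])/5+[335,120]
m,r=fit(b,[(-.1125,.015,.028),(-.1125,-.015,.028),(-.0475,.028,.07),(-.0475,-.028,.07)],px,[.6,.24,.3]); print("mag",m.round(4),r.round(1).tolist())
print([ray(b,p,z).round(4).tolist() for p,z in zip(px,[.028,.028,.07,.07])])
def box(x0,x1,y0,y1,z0,z1):
    c=[(x,y,z) for x in(x0,x1) for y in(y0,y1) for z in(z0,z1)]
    return [(c[i],c[j]) for i in range(8) for j in range(i+1,8) if sum(p!=q for p,q in zip(c[i],c[j]))==1]
def draw(d,v,boxes,roi,s,f):
    im=cv2.resize(d["img"][:,:,::-1],None,fx=s,fy=s,interpolation=cv2.INTER_CUBIC)
    for bx in boxes:
        for e in box(*bx):
            u=((proj(d,pose2(*v)(e))+.5)*s).astype(int); cv2.line(im,tuple(map(int,u[0])),tuple(map(int,u[1])),(255,0,255),1)
    x,y,w,h=roi; cv2.imwrite(f,im[y*s:(y+h)*s,x*s:(x+w)*s])
R=[(0,.1,-.055,.055,0,.052),(-.115,0,-.018,.018,0,.014)]
M=[(-.1125,-.0475,-.015,.015,.014,.028),(-.0475,.0475,-.028,.028,.028,.070),(-.059,.059,.03,.038,0,.074),(-.059,.059,-.038,-.03,0,.074)]
draw(a,v,R,(255,160,200,150),4,"pics/c1.png")
draw(b,m,M,(335,120,200,150),4,"pics/c2.png")
s=load("side0.npz")
draw(s,v,R,(290,145,90,60),8,"pics/c3.png")
draw(s,m,M,(255,210,100,70),8,"pics/c4.png")
a3=cv2.imread("pics/c3.png");a4=cv2.imread("pics/c4.png");cv2.imwrite("pics/c34.png",cv2.resize(np.vstack([cv2.copyMakeBorder(a3,0,0,0,80,0),a4]),None,fx=.57,fy=.57))
E
```

```text
reader [ 0.6287 -0.247  -0.3339] [[0.3, 0.5], [0.9, -2.0], [-1.2, 1.9]]
[[0.5138, -0.2258, 0.014], [0.6459, -0.1972, 0.052], [0.6119, -0.2965, 0.052]]
mag [ 0.6367  0.1853 -0.2066] [[1.2, 0.5], [0.4, -0.0], [-0.7, -0.6], [-0.7, 0.0]]
[[0.5284, 0.2236, 0.028], [0.5231, 0.1937, 0.028], [0.5967, 0.222, 0.07], [0.5852, 0.1677, 0.07]]
```

View pics/c1.png

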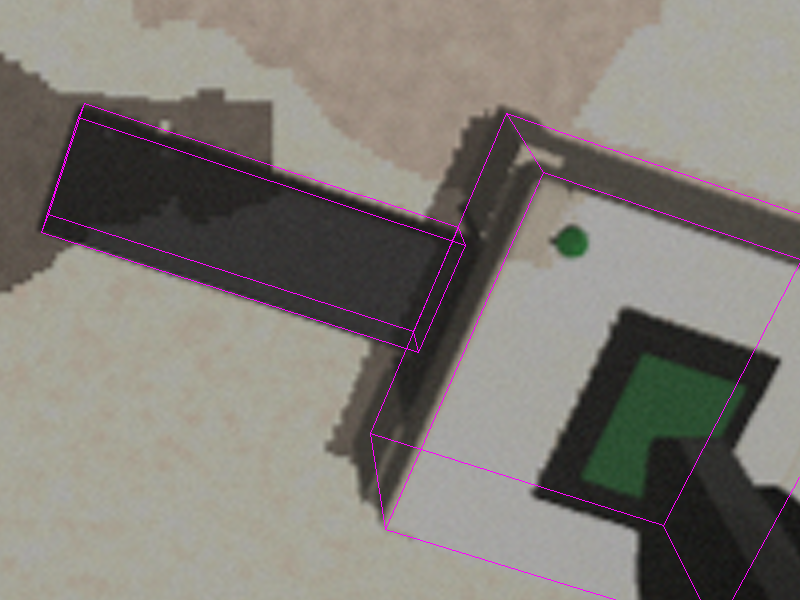

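View pics/c2.png

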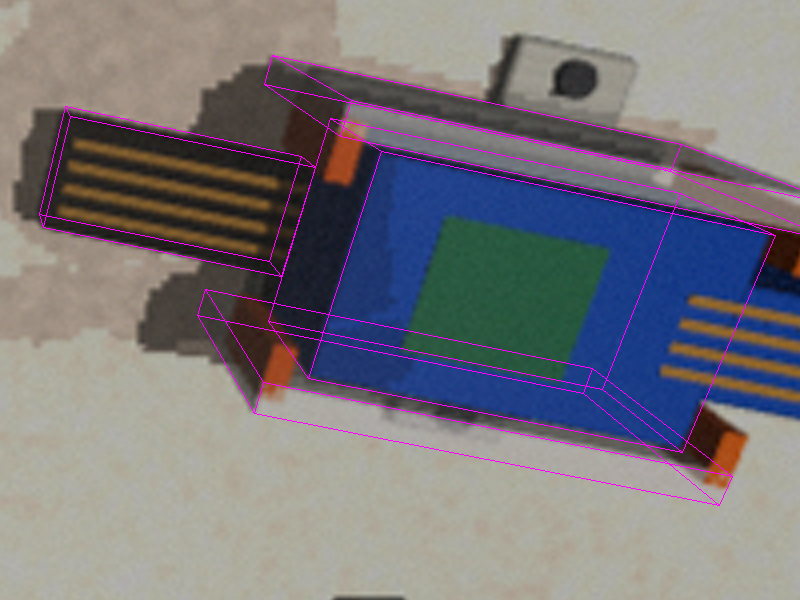

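View pics/c34.png

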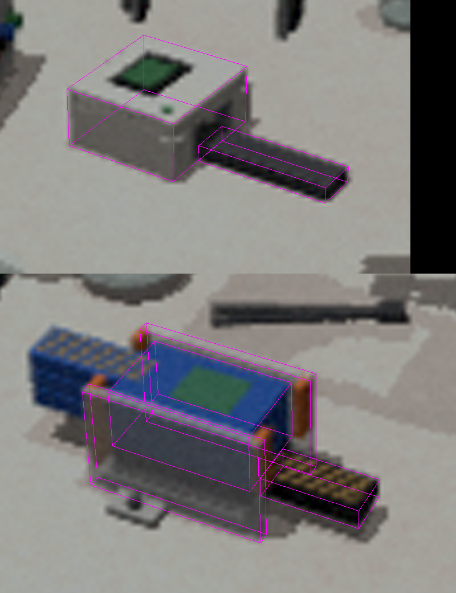

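Emit:
apply_moves(increments=[0,5,10,0,0,-0.14,0,10,20,0,0,-0.28,0,15,30,0,0,-0.42,0,20,40,0,0,-0.56,2,25,50,0,0,-0.7,2,30,60,0,0,-0.84,2,40,70,0,0,-0.98,4,45,85,0,0,-1.12,5,49.5,100,0,0,-1.26,5,49.5,125,0,0,-1.364,5,49.5,125,0,0,-1.364,5,49.5,125,0,0,-1.364], jaw=60)

```text
clock: 3.25
eef_pos: [0.5446, 0.2042, 0.1202]
ee_rot: [[-0.978, 0.209, -0.001], [0.209, 0.978, -0.0], [0.001, -0.0, -1.0]]
contact_force: [-0.5, -0.1, 0.8]
width: 0.0597
```

```bash
python3 - <<'E'
from h import *
d=manip.get_image("wrist"); np.savez("w3.npz",**d)
cv2.imwrite("pics/w3.png",d["img"][:,:,::-1]); s=manip.read_state(); print(s["eef_pos"].round(4),s["ee_rot"].round(3).tolist(),s["clock"],s["q"])
m=pose2(.6367,.1853,-.2066)
print(proj(d,m([(-.1125,.015,.028),(-.1125,-.015,.028)])))
E
```

```text
[0.5454 0.2044 0.1213] [[-0.978, 0.208, 0.001], [0.208, 0.978, 0.0], [-0.001, 0.0, -1.0]] 3.3 [ 1.51337824e-01  3.00779461e-01  1.68673989e+00 -5.57814278e-05
  1.15289357e+00 -1.20944997e+00]
[[339.11159934 188.27380154]
 [294.85374559 188.42034349]]
```

View pics/w3.png

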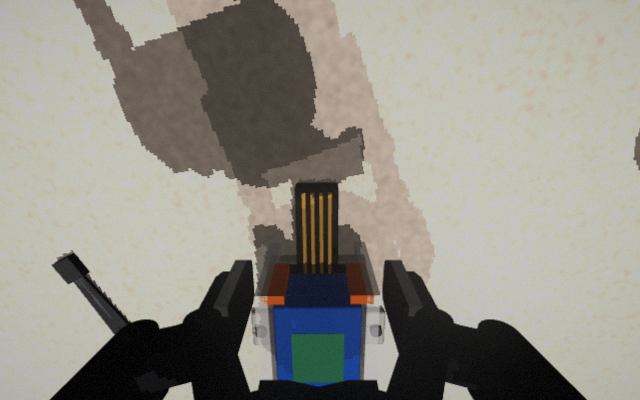

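Emit:
apply_moves(increments=[0,0,40,0,0,0,0,0,75,0,0,0,0,0,91,0,0,0,0,0,91,0,0,0,0,0,91,0,0,0])

```text
clock: 3.8
eef_pos: [0.5459, 0.2051, 0.0311]
ee_rot: [[-0.979, 0.206, 0.003], [0.206, 0.979, 0.0], [-0.002, 0.001, -1.0]]
contact_force: [0.3, 0.3, 1.6]
width: 0.06
```

Emit:
apply_moves(increments=[0,0,0,0,0,0,0,0,0,0,0,0,0,0,0,0,0,0,0,0,0,0,0,0,0,0,0,0,0,0,0,0,0,0,0,0,0,0,0,0,0,0], jaw=15)

```text
clock: 4.5
eef_pos: [0.546, 0.2051, 0.0314]
ee_rot: [[-0.979, 0.205, 0.003], [0.205, 0.979, 0.0], [-0.003, 0.001, -1.0]]
contact_force: [-0.9, -0.8, 6.6]
width: 0.0283
```

```bash
python3 - <<'E'
from h import *
d=manip.get_image("wrist"); np.savez("w4.npz",**d)
s=manip.get_image("side"); crop(s["img"],255,190,110,80,7,"pics/s4.png")
cv2.imwrite("pics/w4.png",d["img"][:,:,::-1])
E
```

```text
(no output)
```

View pics/w4.png

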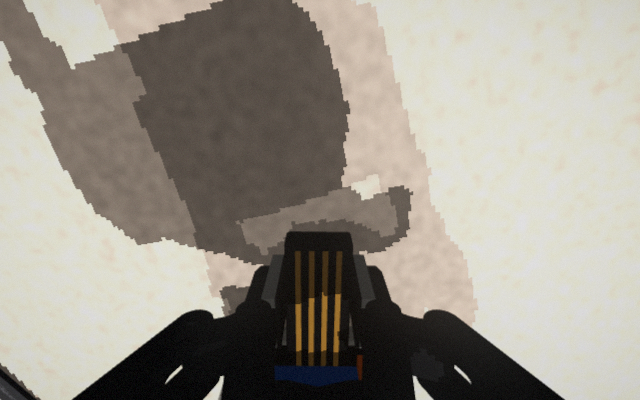

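View pics/s4.png

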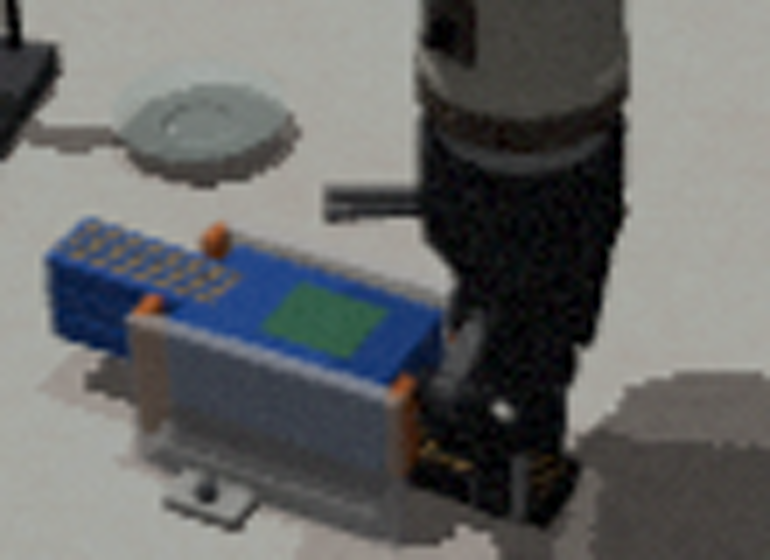

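Emit:
apply_moves(increments=[5,0,0,0,0,0,15,0,0,0,0,0,25,0,0,0,0,0,35,0,0,0,0,0,45,0,0,0,0,0,55,0,0,0,0,0,65,0,0,0,0,0,75,0,0,0,0,0,85,0,0,0,0,0,85,0,0,0,0,0])

```text
clock: 5.6
eef_pos: [0.4584, 0.2227, 0.0284]
ee_rot: [[-0.979, 0.205, -0.004], [0.205, 0.979, -0.0], [0.004, -0.001, -1.0]]
contact_force: [-1.5, -0.4, 3.0]
width: 0.0282
```

```bash
python3 - <<'E'
from h import *
s=manip.get_image("side"); crop(s["img"],255,190,110,80,7,"pics/s5.png")
E
```

```text
(no output)
```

View pics/s5.png

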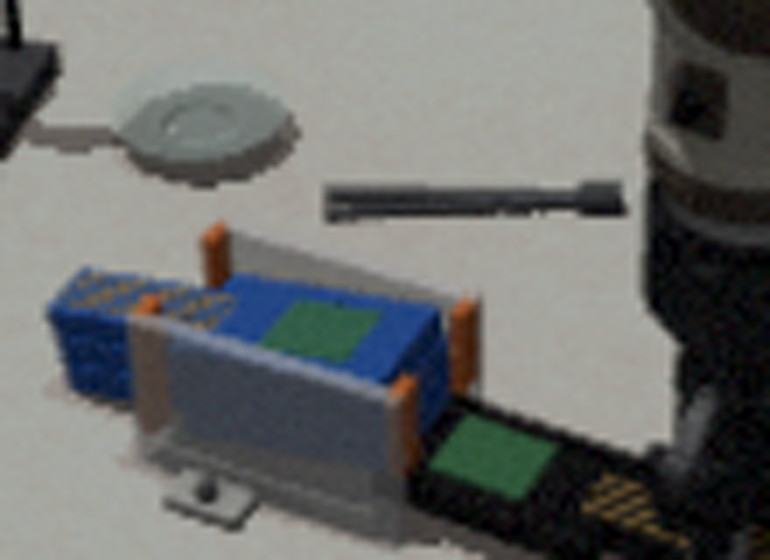

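Emit:
apply_moves(increments=[8,0,0,0,0,0,18,0,0,0,0,0,28,0,0,0,0,0,38,0,0,0,0,0,48,0,0,0,0,0,48,0,0,0,0,0,48,0,0,0,0,0,48,0,0,0,0,0])

```text
clock: 6.45
eef_pos: [0.4148, 0.2323, 0.0295]
ee_rot: [[-0.979, 0.205, 0.001], [0.205, 0.979, 0.0], [-0.001, 0.0, -1.0]]
contact_force: [0.6, -0.2, -0.8]
width: 0.0281
```

```bash
python3 - <<'E'
from h import *
s=manip.get_image("side"); np.savez("s6.npz",**s); crop(s["img"],255,200,110,80,7,"pics/s6.png")
d=manip.get_image("wrist"); np.savez("w6.npz",**d)
cv2.imwrite("pics/w6.png",d["img"][:,:,::-1])
E
```

```text
(no output)
```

View pics/s6.png

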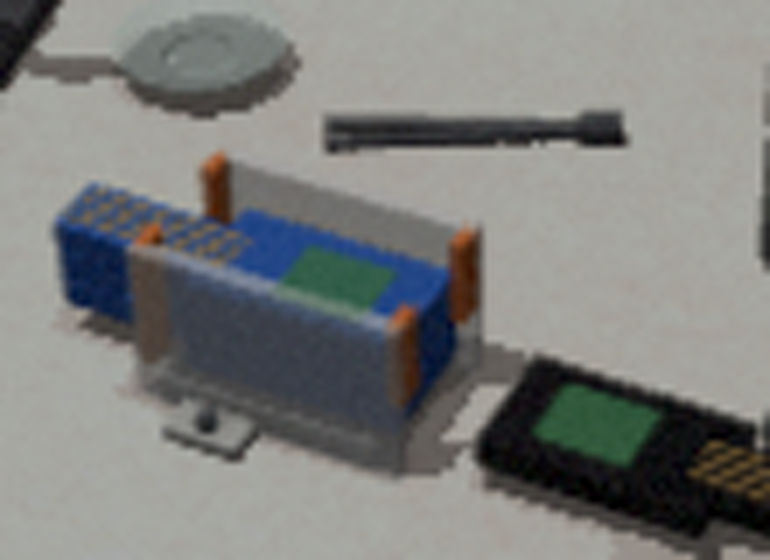

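View pics/w6.png

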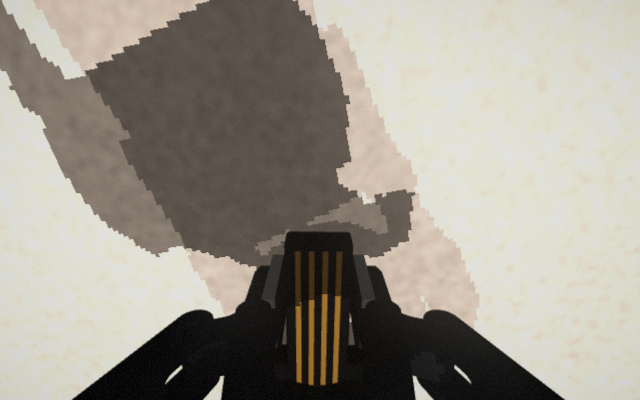

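```bash
cat >> h.py <<'E'
def box(x0,x1,y0,y1,z0,z1):
    c=[(x,y,z) for x in(x0,x1) for y in(y0,y1) for z in(z0,z1)]
    return [(c[i],c[j]) for i in range(8) for j in range(i+1,8) if sum(p!=q for p,q in zip(c[i],c[j]))==1]
def draw(d,items,roi,s,f):
    im=cv2.resize(d["img"][:,:,::-1],None,fx=s,fy=s,interpolation=cv2.INTER_CUBIC)
    for v,boxes,col in items:
      for bx in boxes:
        for e in box(*bx):
            u=((proj(d,pose2(*v)(e))+.5)*s).astype(int); cv2.line(im,tuple(map(int,u[0])),tuple(map(int,u[1])),col,1)
    x,y,w,h=roi; cv2.imwrite(f,im[y*s:(y+h)*s,x*s:(x+w)*s])
MAG=(.6367,.1853,-.2066); RD=(.6287,-.247,-.3339)
RB=[(0,.1,-.055,.055,0,.052),(-.115,0,-.018,.018,0,.014)]
def body(z0,z1,dx=0): return [(-.0475+dx,.0475+dx,-.028,.028,z0,z1),(.0475+dx,.1125+dx,-.015,.015,z0,z1)]
E
python3 - <<'E'
from h import *
s=load("s6.npz")
draw(s,[(MAG,body(.014,.056),(255,0,255)),(MAG,body(.014,.056,-.0055),(0,255,255))],(255,210,70,70),10,"pics/d1.png")
E
```

```text
(no output)
```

View pics/d1.png

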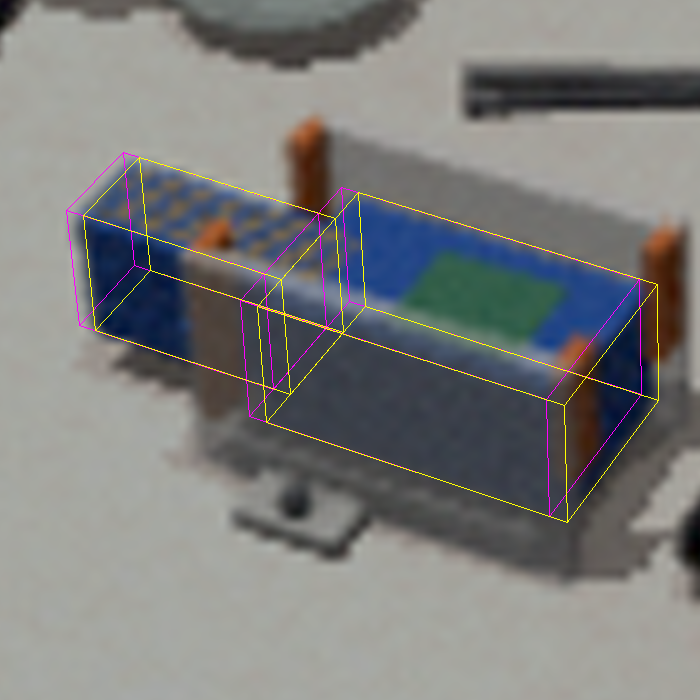

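```bash
python3 - <<'E'
from h import *
m=pose2(*MAG)
for f,p,t in [("w3.npz",(317,183),None),("w4.npz",(319,232.5),(.546,.2051)),("w6.npz",(319,232.5),(.4148,.2323))]:
    d=load(f); P=ray(d,p,.028); v=P[:2]-np.array([.6367,.1853]); c,s=np.cos(-.2066),np.sin(-.2066)
    print(f,P.round(4),"mag",(c*v[0]+s*v[1]).round(4),(-s*v[0]+c*v[1]).round(4), (np.linalg.norm(P[:2]-t)) if t else "")
E
```

```text
w3.npz [0.5229 0.2092 0.028 ] mag -0.1163 0.0 
w4.npz [0.5212 0.2118 0.028 ] mag -0.1184 0.0023 0.025651129109962527
w6.npz [0.3894 0.2391 0.028 ] mag -0.2531 0.0019 0.026289071356448833
```

Emit:
apply_moves(increments=[0,0,-15,0,0,0,0,0,-50,0,0,0,0,0,-90,0,0,0,0,0,-130,0,0,0.1,-5,-20,-150,0,0,0.24,-15,-45,-150,0,0,0.38,-25,-75,-150,0,0,0.52,-38,-105,-150,0,0,0.66,-50,-135,-150,0,0,0.8,-62,-165,-150,0,0,0.94,-74,-195,-150,0,0,1.08,-82,-220,-150,0,0,1.22])

```text
clock: 7.75
eef_pos: [0.4499, -0.0018, 0.1796]
ee_rot: [[-0.137, 0.991, 0.001], [0.991, 0.137, -0.0], [-0.0, 0.001, -1.0]]
contact_force: [-0.1, -0.0, -0.3]
width: 0.0279
```

```bash
python3 - <<'E'
from h import *
d=manip.get_image("wrist"); np.savez("w7.npz",**d)
cv2.imwrite("pics/w7.png",d["img"][:,:,::-1]); d=manip.get_image("side"); cv2.imwrite("pics/s7.png",d["img"][:,:,::-1])
print(manip.read_state()["q"].round(2))
E
```

```text
[-0.28 -0.11  2.01 -0.    1.25 -0.41]
```

View pics/s7.png

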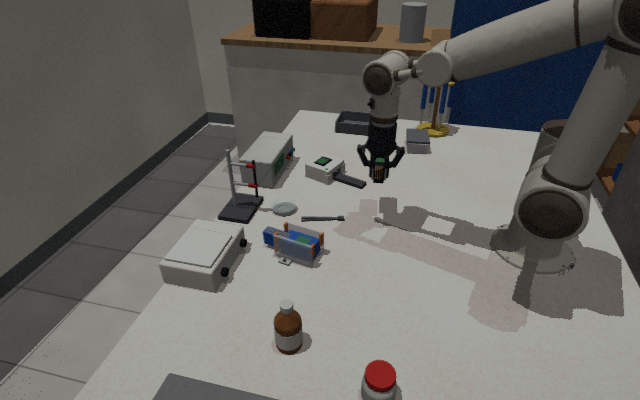

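View pics/w7.png

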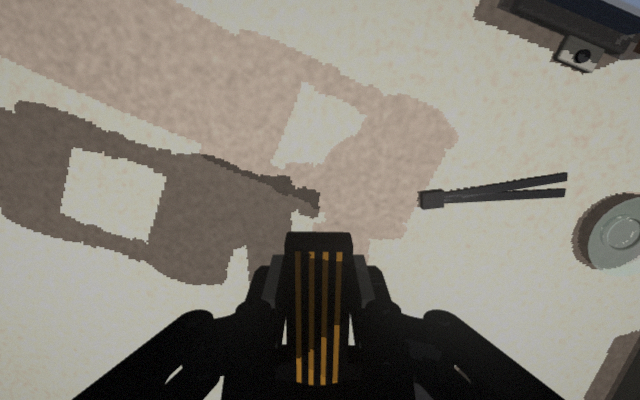

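Emit:
apply_moves(increments=[-10,5,0,0,0,0.14,-30,15,0,0,0,0.28,-60,28,0,0,0,0.42,-90,42,0,0,0,0.56,-120,56,0,0,0,0.7,-150,70,0,0,0,0.84,-180,84,0,0,0,0.98,-210,98,0,0,0,1.12,-235,110,0,0,0,1.26,-255,118.6,0,0,0,1.4,-255,118.6,0,0,0,1.54,-255,118.6,0,0,0,1.68])

```text
clock: 9.05
eef_pos: [0.6038, -0.2352, 0.1788]
ee_rot: [[1.0, 0.03, -0.0], [0.03, -1.0, 0.001], [-0.0, -0.001, -1.0]]
contact_force: [-0.5, -0.3, -1.2]
width: 0.0283
```

Emit:
apply_moves(increments=[0,0,20,0,0,0.14,0,0,40,0,0,0.28,0,0,60,0,0,0.36,0,0,60,0,0,0.36,0,0,60,0,0,0.36,0,0,60,0,0,0.36])

```text
clock: 9.65
eef_pos: [0.6043, -0.2354, 0.1209]
ee_rot: [[0.948, -0.318, 0.002], [-0.318, -0.948, -0.001], [0.002, 0.0, -1.0]]
contact_force: [0.0, -1.0, -0.5]
width: 0.028
```

```bash
python3 - <<'E'
from h import *
d=manip.get_image("wrist"); np.savez("w8.npz",**d)
cv2.imwrite("pics/w8.png",d["img"][:,:,::-1]); d=manip.get_image("side"); crop(d["img"],280,110,110,80,7,"pics/s8.png")
s=manip.read_state(); R=s["ee_rot"]; print(s["q"].round(2),s["eef_pos"].round(4),np.arctan2(R[1,0],R[0,0]))
E
```

```text
[-0.56  0.46  1.48  0.    1.2   1.34] [ 0.6043 -0.2356  0.121 ] -0.32399312789089985
```

View pics/s8.png

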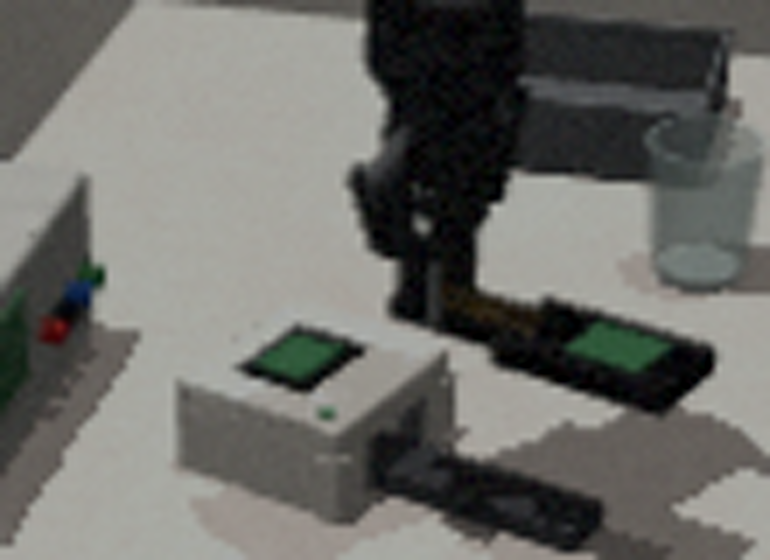

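View pics/w8.png

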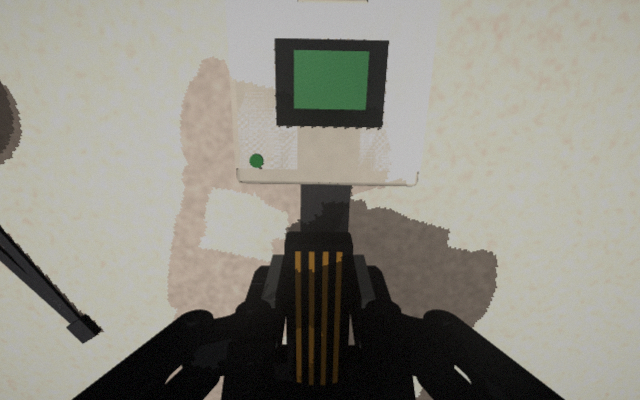

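```bash
python3 - <<'E'
from h import *
d=load("w8.npz")
draw(d,[(RD,RB,(255,0,255))],(170,60,300,240),2,"pics/e1.png")
for p in [(237,182),(416,184)]: print(ray(d,p,.052))
a,b=ray(d,(237,182),.052),ray(d,(416,184),.052)
print("mid",(a+b)/2,"len",np.linalg.norm(a-b),"yaw",np.arctan2((a-b)[1],(a-b)[0])-np.pi/2)
# tcp in reader frame
c,s=np.cos(RD[2]),np.sin(RD[2]); v=np.array([.6043,-.2355])-RD[:2]; print("tcp",c*v[0]+s*v[1],-s*v[0]+c*v[1])
E
```

```text
[ 0.64609792 -0.1972354   0.052     ]
[ 0.61065627 -0.29935936  0.052     ]
mid [ 0.6283771  -0.24829738  0.052     ] len 0.10809909234217538 yaw -0.33404018935927704
tcp -0.026821318154523904 0.0028682559951669576
```

View pics/e1.png

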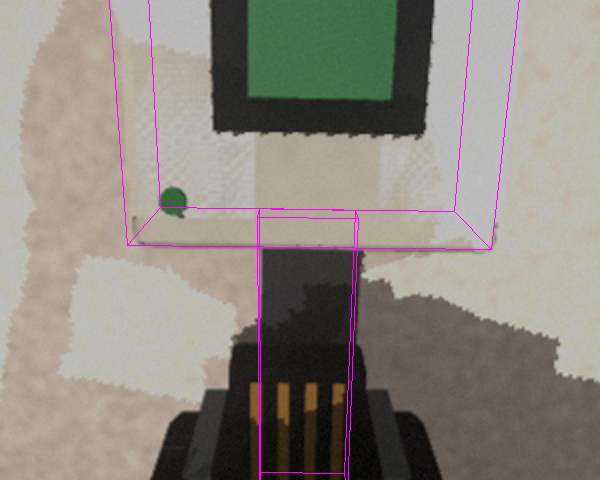

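Emit:
apply_moves(increments=[0,3.3,20,0,0,0.01,0,3.3,45,0,0,0.01,0,3.3,65,0,0,0.01,0,3.3,75,0,0,0.01,0,3.3,80,0,0,0.01,0,3.3,80,0,0,0.01])

```text
clock: 10.35
eef_pos: [0.6025, -0.2384, 0.0396]
ee_rot: [[0.944, -0.329, 0.0], [-0.329, -0.944, -0.0], [0.0, 0.0, -1.0]]
contact_force: [0.3, 0.4, -1.2]
width: 0.0284
```

```bash
python3 - <<'E'
from h import *
d=manip.get_image("wrist"); np.savez("w9.npz",**d)
cv2.imwrite("pics/w9.png",d["img"][:,:,::-1]); d=manip.get_image("side"); np.savez("s9.npz",**d); crop(d["img"],290,130,90,65,8,"pics/s9.png")
s=manip.read_state(); R=s["ee_rot"]; print(s["contact_force"].round(1),s["eef_pos"].round(4),np.arctan2(R[1,0],R[0,0]))
c,s_=np.cos(RD[2]),np.sin(RD[2]); v=s["eef_pos"][:2]-RD[:2]; print("tcp",c*v[0]+s_*v[1],-s_*v[0]+c*v[1])
E
```

```text
[ 0.1 -0.5 -0.5] [ 0.6032 -0.2388  0.0407] -0.33499249445489987
tcp -0.026781324188337313 -0.0006613354780134976
```

View pics/s9.png

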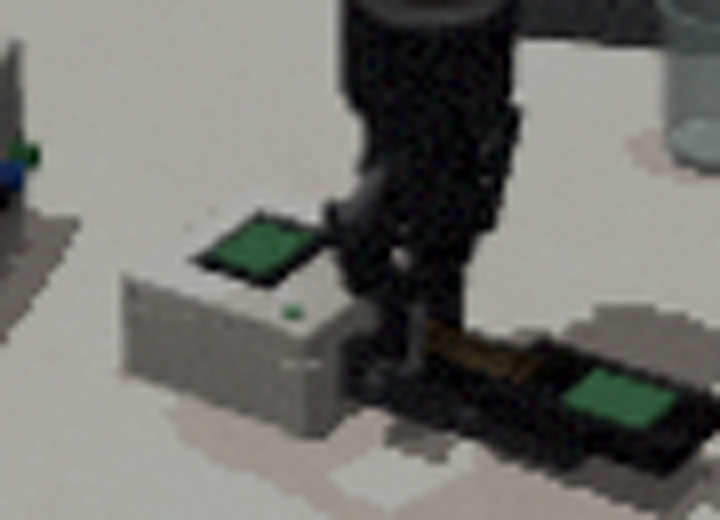

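View pics/w9.png

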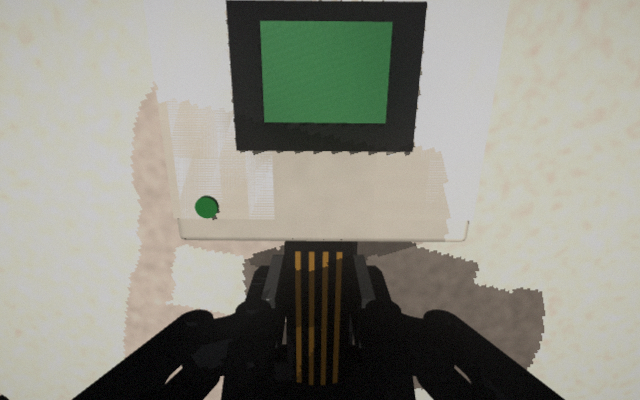

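Emit:
apply_moves(increments=[0,0,3,0,0,0,0,0,6,0,0,0,0,0,8,0,0,0,0,0,8,0,0,0,0,0,8,0,0,0])

```text
clock: 10.95
eef_pos: [0.6024, -0.2384, 0.0316]
ee_rot: [[0.944, -0.329, 0.0], [-0.329, -0.944, -0.0], [0.0, 0.0, -1.0]]
contact_force: [-0.5, 1.2, 2.9]
width: 0.028
```

Emit:
apply_moves(increments=[0,0,0,0,0,0,0,0,0,0,0,0,0,0,0,0,0,0,0,0,0,0,0,0,0,0,-20,0,0,0,0,0,-55,0,0,0,0,0,-90,0,0,0,0,0,-90,0,0,0,0,0,-90,0,0,0], jaw=55)

```text
clock: 11.85
eef_pos: [0.6029, -0.2387, 0.1223]
ee_rot: [[0.944, -0.329, 0.002], [-0.329, -0.944, -0.001], [0.002, 0.001, -1.0]]
contact_force: [0.3, 0.6, -0.1]
width: 0.0553
```

```bash
python3 - <<'E'
from h import *
d=manip.get_image("wrist"); np.savez("w10.npz",**d)
cv2.imwrite("pics/w10.png",d["img"][:,:,::-1]); d=manip.get_image("side"); np.savez("s10.npz",**d); crop(d["img"],290,140,90,65,8,"pics/s10.png")
E
```

```text
(no output)
```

View pics/s10.png

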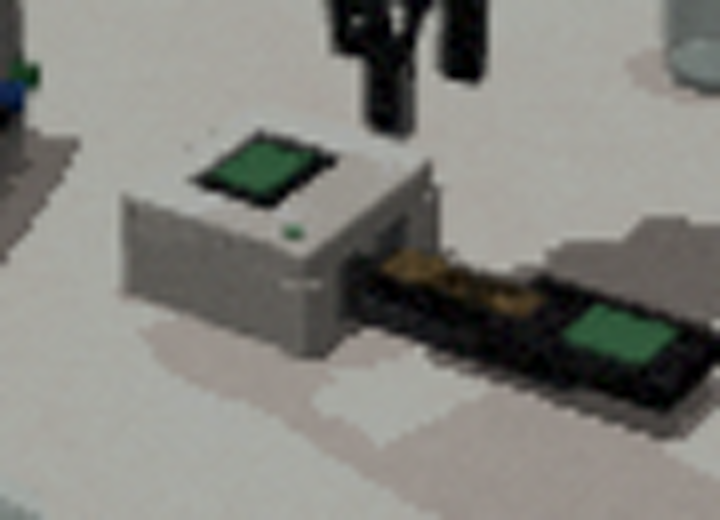

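View pics/w10.png

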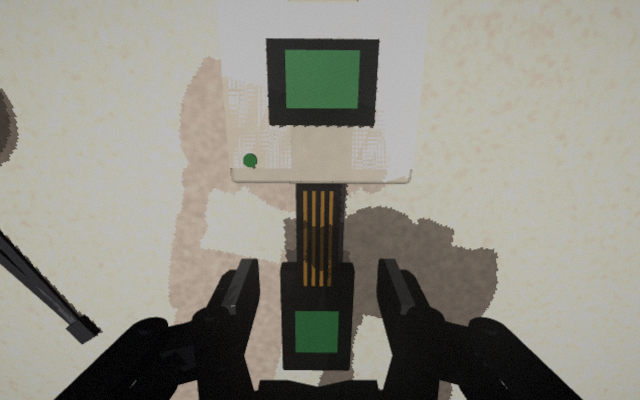

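```bash
python3 - <<'E'
from h import *
d=load("w10.npz"); c,s=np.cos(RD[2]),np.sin(RD[2])
for p in [(281,264),(353,264),(285,368),(351,368)]:
    v=ray(d,p,.028)[:2]-RD[:2]; print(p,(c*v[0]+s*v[1]).round(4),(-s*v[0]+c*v[1]).round(4))
v=np.array([.6029,-.2387])-RD[:2];print((c*v[0]+s*v[1]).round(4),(-s*v[0]+c*v[1]).round(4))
E
```

```text
(281, 264) -0.0697 0.0274
(353, 264) -0.0697 -0.0259
(285, 368) -0.1675 0.0276
(351, 368) -0.1675 -0.0275
-0.0271 -0.0006
```

Emit:
apply_moves(increments=[-20,0,0,0,0,0,-50,0,0,0,0,0,-78,-0.5,10,0,0,0,-78,-0.5,35,0,0,0,-78,-0.5,65,0,0,0,-78,-0.5,85,0,0,0,-78,-0.5,97,0,0,0,-78,-0.5,97,0,0,0,-78,-0.5,97,0,0,0], jaw=80)

```text
clock: 12.85
eef_pos: [0.5289, -0.2123, 0.0244]
ee_rot: [[0.944, -0.329, -0.0], [-0.329, -0.944, 0.0], [-0.0, -0.0, -1.0]]
contact_force: [-0.2, 0.9, 0.7]
width: 0.0798
```

```bash
python3 - <<'E'
from h import *
d=manip.get_image("wrist"); np.savez("w11.npz",**d)
cv2.imwrite("pics/w11.png",d["img"][:,:,::-1]); d=manip.get_image("side"); np.savez("s11.npz",**d); crop(d["img"],290,130,90,65,8,"pics/s11.png")
E
```

```text
(no output)
```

View pics/s11.png

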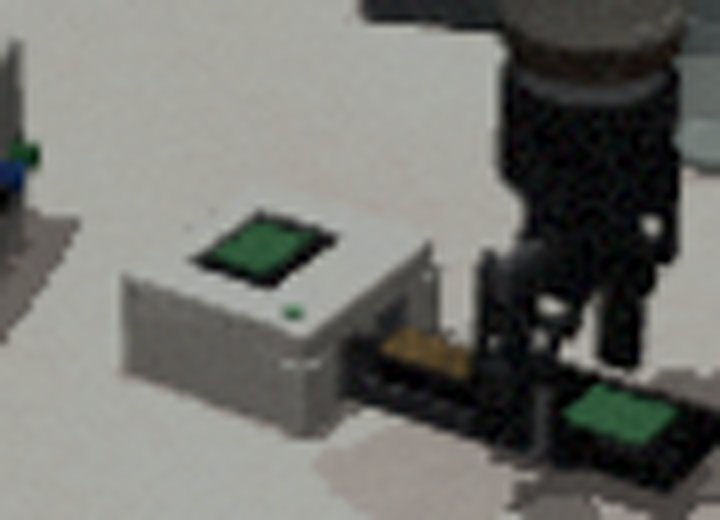

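View pics/w11.png

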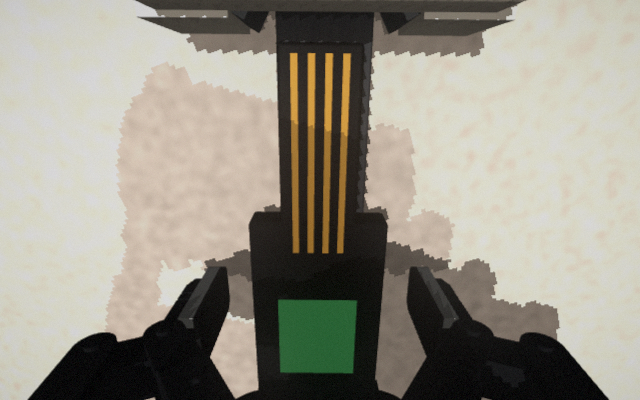

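```bash
python3 - <<'E'
from h import *
d=load("w11.npz")
CB=[(-.115,0,-.018,.018,0,.014)]
draw(d,[(RD,CB,(255,0,255)),(RD,[(-.0695,-.005,-.015,.015,.014,.028),(-.1645,-.0695,-.028,.028,.014,.028)],(0,255,255))],(190,0,260,290),2,"pics/f1.png")
E
```

```text
(no output)
```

View pics/f1.png

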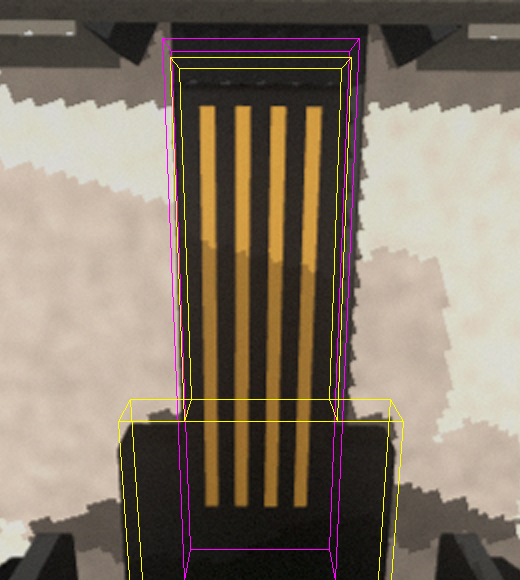

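Emit:
apply_moves(increments=[0,0,0,0,0,0,0,0,0,0,0,0,0,0,0,0,0,0,0,0,0,0,0,0,0,0,0,0,0,0], jaw=45)

```text
clock: 13.45
eef_pos: [0.5298, -0.2129, 0.0256]
ee_rot: [[0.944, -0.329, 0.002], [-0.329, -0.944, -0.001], [0.002, 0.001, -1.0]]
contact_force: [-0.2, -0.2, 6.5]
width: 0.0544
```

Emit:
apply_moves(increments=[5,0,0,0,0,0,12,0.5,0,0,0,0,18,0.5,0,0,0,0,24,0.5,0,0,0,0,30,0.5,0,0,0,0,30,0.5,0,0,0,0])

```text
clock: 14.05
eef_pos: [0.5577, -0.223, 0.0256]
ee_rot: [[0.944, -0.329, 0.001], [-0.329, -0.944, -0.001], [0.001, 0.0, -1.0]]
contact_force: [-1.2, 1.5, 7.6]
width: 0.0548
```

```bash
python3 - <<'E'
from h import *
d=manip.get_image("wrist"); np.savez("w12.npz",**d)
cv2.imwrite("pics/w12.png",d["img"][:,:,::-1]); d=manip.get_image("side"); np.savez("s12.npz",**d); crop(d["img"],290,130,90,65,8,"pics/s12.png")
E
```

```text
(no output)
```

View pics/s12.png

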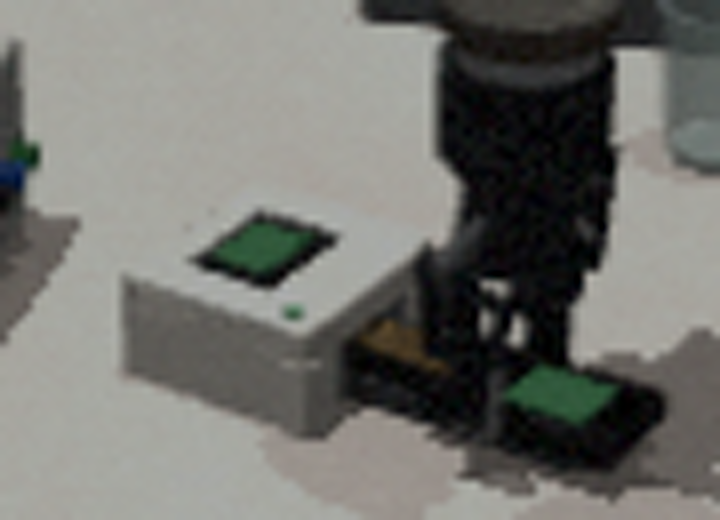

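View pics/w12.png

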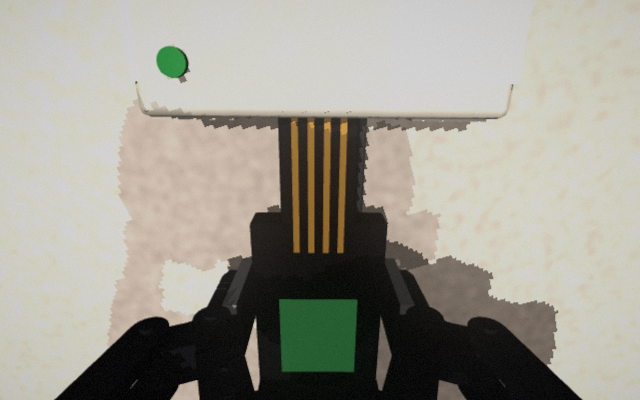

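Emit:
apply_moves(increments=[4,0,0,0,0,0,9,0,0,0,0,0,14,0,0,0,0,0,18,0,0,0,0,0,20,0,0,0,0,0,20,0,0,0,0,0])

```text
clock: 14.75
eef_pos: [0.5758, -0.2292, 0.0256]
ee_rot: [[0.944, -0.329, -0.001], [-0.329, -0.944, 0.0], [-0.001, 0.0, -1.0]]
contact_force: [-4.6, 1.5, 10.7]
width: 0.0541
```

Emit:
apply_moves(increments=[1,0,0,0,0,0,2,0,0,0,0,0,3,0,0,0,0,0,3,0,0,0,0,0])

```text
clock: 15.15
eef_pos: [0.5783, -0.2301, 0.0256]
ee_rot: [[0.944, -0.329, -0.002], [-0.329, -0.944, 0.0], [-0.002, 0.0, -1.0]]
contact_force: [-6.2, 1.3, 12.0]
width: 0.0546
```

Emit:
apply_moves(increments=[0,0,-1,0,0,0,1,0,-1,0,0,0,2,0,-1,0,0,0,3,0,-1,0,0,0,3,0,-1,0,0,0])

```text
clock: 15.65
eef_pos: [0.5814, -0.231, 0.0257]
ee_rot: [[0.944, -0.329, -0.001], [-0.329, -0.944, 0.0], [-0.001, -0.0, -1.0]]
contact_force: [-3.2, 1.1, 5.4]
width: 0.0547
```

```bash
python3 - <<'E'
from h import *
d=manip.get_image("wrist"); np.savez("w13.npz",**d)
cv2.imwrite("pics/w13.png",d["img"][:,:,::-1])
s=manip.read_state(); print(s["contact_force"].round(1),s["eef_pos"].round(4))
E
```

```text
[-1.9  1.5  4.9] [ 0.5814 -0.231   0.0257]
```

View pics/w13.png

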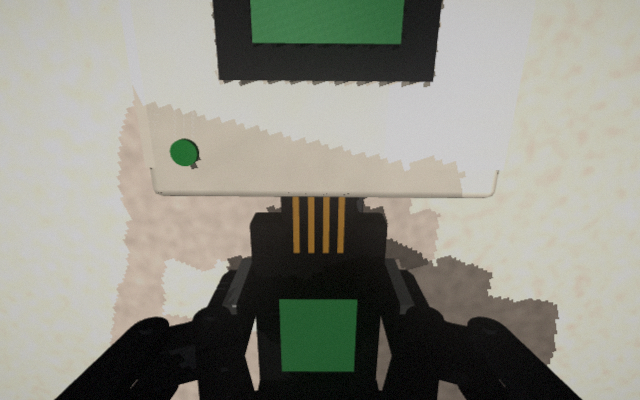

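Emit:
apply_moves(increments=[0.5,0,0,0,0,0,1,0,0,0,0,0,1.5,0,0,0,0,0,2,0,0,0,0,0,2,0,0,0,0,0])

```text
clock: 16.2
eef_pos: [0.5819, -0.2312, 0.0256]
ee_rot: [[0.944, -0.329, -0.004], [-0.329, -0.944, 0.002], [-0.005, -0.0, -1.0]]
contact_force: [-8.8, 2.4, 9.9]
width: 0.0546
```

Emit:
apply_moves(increments=[0.5,0,0,0,0,0,1,0,0,0,0,0,1.5,0,0,0,0,0,2,0,0,0,0,0,2,0,0,0,0,0])

```text
clock: 16.7
eef_pos: [0.582, -0.2312, 0.0256]
ee_rot: [[0.944, -0.328, -0.009], [-0.328, -0.945, 0.004], [-0.01, -0.0, -1.0]]
contact_force: [-16.6, 5.2, 17.0]
width: 0.0543
```

Emit:
apply_moves(increments=[-1.5,0,0,0,0,0,-3,0,-0.5,0,0,0,-3,0,-0.5,0,0,0])

```text
clock: 17.0
eef_pos: [0.5819, -0.2311, 0.0256]
ee_rot: [[0.944, -0.329, -0.001], [-0.329, -0.944, 0.001], [-0.001, -0.0, -1.0]]
contact_force: [-4.2, 1.9, 3.9]
width: 0.0543
```

```bash
python3 - <<'E'
from h import *
d=manip.get_image("wrist"); np.savez("w14.npz",**d)
draw(d,[(RD,[(0,.1,-.055,.055,0,.052),(-.115,0,-.018,.018,0,.014)],(255,0,255)),(RD,[(-.017,0,-.015,.015,.014,.028),(-.112,-.017,-.028,.028,.014,.028)],(0,255,255))],(120,130,400,250),2,"pics/g1.png")
d=manip.get_image("side"); np.savez("s14.npz",**d)
draw(d,[(RD,RB,(255,0,255)),(RD,[(-.017,0,-.015,.015,.014,.028),(-.112,-.017,-.028,.028,.014,.028)],(0,255,255))],(290,130,90,65),8,"pics/g2.png")
s=manip.read_state(); print(s["contact_force"].round(1),s["eef_pos"].round(4))
E
```

```text
[-4.8  2.   4.6] [ 0.5819 -0.2312  0.0257]
```

View pics/g1.png

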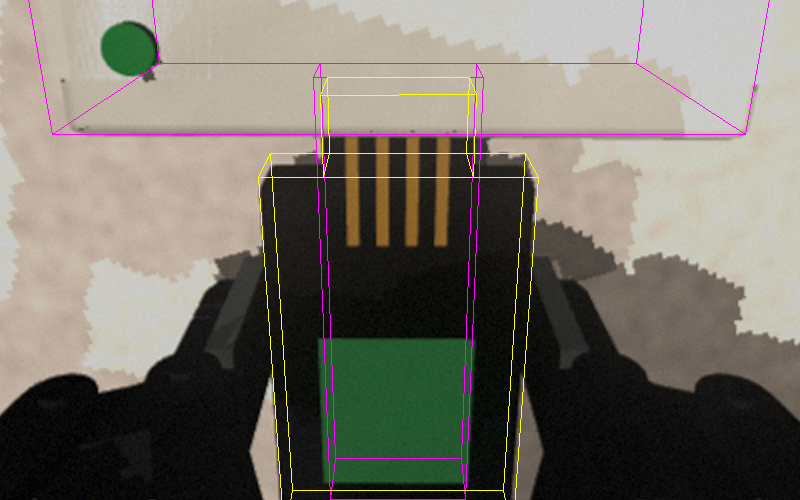

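View pics/g2.png

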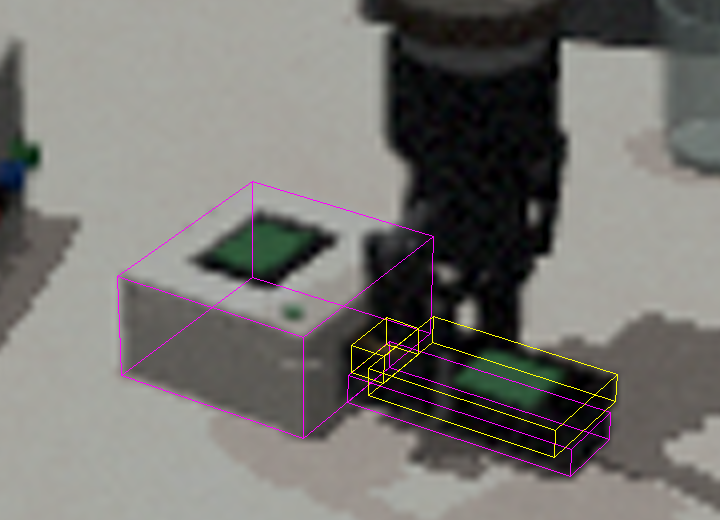

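Emit:
apply_moves(increments=[0,0,0,0,0,0,0,0,0,0,0,0,0,0,0,0,0,0,0,0,0,0,0,0,0,0,0,0,0,0,0,0,-20,0,0,0,0,0,-55,0,0,0,0,0,-90,0,0,0,-40,0,-120,0,0,0,-40,0,-120,0,0,0,-40,0,-120,0,0,0], jaw=80)

```text
clock: 18.2
eef_pos: [0.5449, -0.2183, 0.1466]
ee_rot: [[0.944, -0.329, 0.002], [-0.329, -0.944, -0.001], [0.002, 0.0, -1.0]]
contact_force: [0.2, 0.9, -1.1]
width: 0.0801
```

```bash
python3 - <<'E'
from h import *
d=manip.get_image("wrist"); np.savez("w15.npz",**d)
CB=[(-.017,.048,-.015,.015,.014,.028),(-.112,-.017,-.028,.028,.014,.028)]
draw(d,[(RD,RB,(255,0,255)),(RD,CB,(0,255,255))],(180,60,300,240),2,"pics/h1.png")
d=manip.get_image("side"); np.savez("s15.npz",**d); crop(d["img"],290,140,80,65,8,"pics/h2.png")
draw(d,[(MAG,body(.014,.056),(255,0,255))],(255,210,70,70),8,"pics/h3.png"); cv2.imwrite("pics/side15.png",d["img"][:,:,::-1])
s=manip.read_state(); print(s["contact_force"].round(1),s["eef_pos"].round(4))
E
```

```text
[-0.6  0.4 -0. ] [ 0.5448 -0.2183  0.1448]
```

View pics/h1.png

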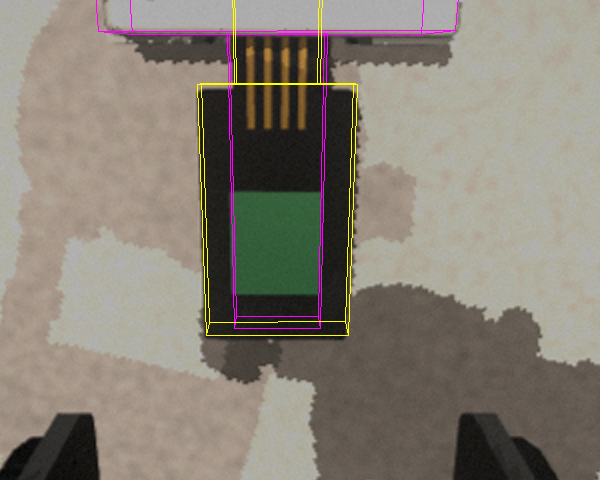

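View pics/h2.png

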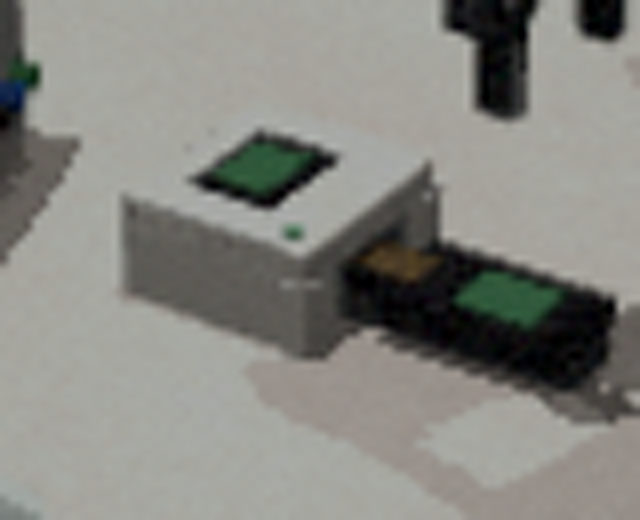

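View pics/h3.png

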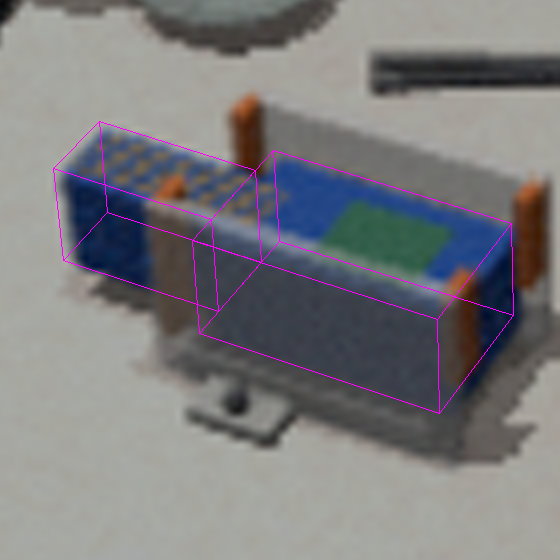

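View pics/side15.png

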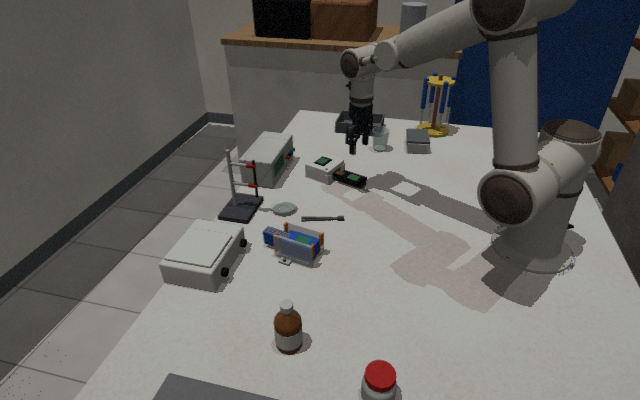

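```bash
python3 -c "
from workcell import manip
print(manip.sign_off())"
```

```text
the job is handed in; nothing more can be done
None
```

The black carrier is home in the reader and let go, and the blue carriers are flat in the magazine one place lower. I handed the job in at about 18 s of the 61 s; it reports no verdict.

- **How it went:** I pulled the black carrier out by its tongue, about 131 mm towards the front. I set it on the rail with its tongue just short of the slot. I then gripped it across the body and slid it in until it stopped dead, at about 17 N of push, before opening the jaws and raising the arm clear.
- **Black carrier:** In the last pictures, about 17 mm of tongue is outside the housing, as it should be fully home. The carrier is on the rail's middle line to within about 1 mm and lies flat. Contact force on the tool was zero within noise.
- **Blue carriers:** They look flat and one place lower, and about 3 mm or less towards the front, against the 10 mm allowed.
- **Other bench items:** I saw no movement of the tweezers, dish, bottle or beaker, judging by eye only.
- **Disagreement between views:** A close wrist picture taken before release put the tongue tip 2–3 mm deeper than 48 mm. This matches a bias of about 3 mm I had seen in that camera earlier. The felt stop and the later picture from higher up both agree with fully home.

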